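# Carry the ground ring to the round post on the lifter

### The arm

A 7-joint arm with a two-finger parallel gripper is mounted at the origin on a cart in front of the work surface, level with it; the furniture and walls round the work are solid. World frame = base frame: x ahead of the robot, y to its left, z up, the work surface at z = 0. Lengths are in m, angles in rad, forces in N, time in s.
With the tool pointing down it reaches from about 0.375 to 0.925 m from the base axis. Payload 3.1 kg.
Tool frame: the origin (TCP) lies between the finger pads; the fingertips stand 19 mm ahead of it and the grasp point (between the pads) is the TCP; z points along the fingers, y is the line along which they close (so a half turn about z gives the same grasp; the last joint's range is limited). The gripper opens to 85 mm and grips with 20 to 120 N. Pads are 22 mm wide; open, the fingers measure 114 mm over their backs; the gripper's body (76 mm by 85 mm) begins 54 mm behind the grasp point. The pads swing forward as they close: fully open they stand 13 mm farther back than shut.
Start: joints at [1.068, 0.383, 0.044, 1.598, -0.018, 1.161, -0.05], TCP at [0.256, -0.597, 0.25] pointing down, gripper open.
Joint ranges: [-2.61, 2.61], [-0.41, 2.15], [-1.48, 1.57], [0, 2.5], [-1.57, 4.71], [0.05, 1.97], [-2.85, 2.85]. Speed limits (rad/s): [2.79, 2.79, 3.14, 3.14, 3.14, 3.14, 3.14].

### API

Orientations are given as a unit quaternion [x, y, z, w].
In Python, from bench import move_ptp, movel, move_j, move_gripper, pause, inverse_kinematics, read_camera, camera_params, MotionError, sign_off, look_for, tip_of, read_time_s, read_qpos, read_joint_vel, read_effort, read_eef_pos, read_tcp_rot, read_ft_force, read_ft_torque, read_finger_gap, read_grasp_force gives the robot as it stands. Calls block until the motion is done:
- move_ptp(position, orientation): joint-space move of the TCP to a pose.
- movel(position, orientation=None, speed=0.15): straight line of the TCP; orientation=None keeps the orientation; speed is the mean speed in m/s.
- move_j(angles): joint-space move.
- move_gripper(opening, effort=None): finger opening in m; effort is the grip in N (None keeps the last); returns when the fingers have stopped.
- pause(seconds).
- inverse_kinematics(position, orientation): joint angles nearest the present ones, or None.
- read_camera(name): name is "scene" or "side" or "wrist"; returns the picture (400x640x3 uint8, red, green, blue); there is no depth.
- camera_params(name): a dict with "K" (3x3 intrinsics, pixels), "dist_coeffs" ([k1, k2, p1, p2, k3] as OpenCV has them; the pictures are not rectified), "camera_from_world" (4x4, takes a point from world to camera coordinates). Camera axes: x right, y down, z forward; pixel columns grow to the right and rows downward; lengths in m; the calibration is good to about 2 mm. A picture is of the moment at which its call begins: read the wrist's pose just before it. camera_params takes no time and is no camera call; for the wrist camera it gives the pose at the moment of the call.
A pose or a line that the arm cannot do raises MotionError and nothing moves.
- sign_off(): hands the job in; it is judged then, once.
Trained networks look in the newest picture that a camera, given by its name, has taken for a name from the list of things; names that differ only in an ending like _2 or _b are one class to them, and where a whole thing is asked for, a point or a joint stands for the part that bears it (a point fixed in the world has none). Each returns a list of dicts, best first, with "confidence" (0 to 1); they miss things now and then, are a little off and sometimes report something else, mostly with a low value. They report only what shows in the picture. A call takes as long as a camera call. They do not tell look-alikes from the thing itself.
- look_for(camera, name): "at" ([column, row] in pixels, amid what is visible of it).
- tip_of(camera, name): "at" ([column, row] in pixels: a listed point, or the origin of a listed thing).
Readings, each from a call of its own:
- read_time_s(): time.
- read_qpos(): joint angles.
- read_joint_vel(): joint speeds.
- read_effort(): joint torques, N m.
- read_eef_pos(): TCP position.
- read_tcp_rot(): TCP orientation.
- read_ft_force(): force on the tool from outside, world axes, zero at the start.
- read_ft_torque(): the same for the moment, N m.
- read_finger_gap(): finger opening in m.
- read_grasp_force(): force on a finger pad.
Only numpy, scipy, OpenCV 4.12 (cv2) and the standard library are available. Lean on these libraries where they do the work, as an engineer would, in place of code of your own. Each camera call takes 0.05 s, during which the arm holds its last target. There are 200 camera calls.

### The job

The freshly ground steel ring lies on the forked lifter and must not be touched or tipped. Take the lifter by its grip block, carry the ring level to the round post (not the square one) and lower the fork round the post so that the ring is left lying flat and central on top of it. Keep going down until the lifter lies flat on the table, and only then let go of it.

Things in the scene. Friction and masses are not known exactly. Their poses are not given: they have to be found in the camera images.
- lifter: flat aluminium fork, 5 mm thick, 0.32 kg, lying on the table. Origin: underside, midway between the tines; x from grip to open fork end, z up. Gap between tines 60 mm wide (y -30 to 30), x -35 to the tips at 52; fork 88 wide. Black grip block: 24 wide (y), 56 long, centre x -105, z 5 to 55 mm: balance point near it; grip firmly, about 60 N. Dark round counterweight behind, x -163, 38 high.
- ring: plain bright steel ring, 90 mm outside, 22 mm hole, 8 mm thick, about 0.12 kg, lying loose across the tines within 6 mm of the lifter's origin in plan. Origin: centre of its underside; z along its axis, up. Not to be touched by gripper or arm.
- round_post: dark steel post fixed to the table, ROUND from above: top and foot 40 mm in diameter, slimmer neck, flat top 45 mm above the table. The fork's gap passes round it with 10 mm to spare each side. Origin: centre of its foot on the table; z up. The two posts may change places.
- square_post: dark steel post fixed to the table, SQUARE from above, 40 x 40 mm, 45 mm high: the wrong one. Origin: centre of its foot on the table; z up.
Not all that is in view belongs to the job. What is shaped like the round_post but purple is not meant.

How it is judged:
By the outcome, as a careful person would: the job done as asked, in the order asked, and still so for the second after the job is handed in, with the robot touching nothing.
It also fails if it takes over 40 s, if anything falls off the work surface, if the arm or the gripper's body presses on something with over 40 N, if the wrist force passes 120 N, or if a joint passes its speed limit or range.

## Working session

There is one attempt and no reset: what is moved stays moved. The work goes in short steps, each a Python script; the robot and the scene stay as the last script left them, time stands still between calls to the robot, and variables do not carry over. Pictures are saved under pics/ and viewed, at most 10 in all, crops included, and the job is handed in when it is done.

```bash
mkdir -p pics
cat > h.py <<'E'
import numpy as np, cv2
from bench import *
def ray(cam,uv,z,p=None):
    p=p or camera_params(cam); K=np.array(p["K"]);T=np.array(p["camera_from_world"])
    n=cv2.undistortPoints(np.array([[uv]],float),K,np.array(p["dist_coeffs"]))[0,0]
    d=T[:3,:3].T@np.array([n[0],n[1],1]);c=-T[:3,:3].T@T[:3,3]
    return c+d*(z-c[2])/d[2]
def proj(cam,P,p=None):
    p=p or camera_params(cam);T=np.array(p["camera_from_world"])
    return cv2.projectPoints(np.array(P,float).reshape(-1,1,3),cv2.Rodrigues(T[:3,:3])[0],T[:3,3],np.array(p["K"]),np.array(p["dist_coeffs"]))[0][:,0]
def save(im,f): cv2.imwrite("pics/"+f,im[...,::-1])
E
python3 - <<'E'
from h import *
ims=[]
for c in("scene","side"):
    im=read_camera(c);ims.append(im)
    for n,z in(("lifter",0),("ring",.005),("round_post",0),("square_post",0)):
        for f in(tip_of,look_for):
            print(c,n,f.__name__,[(np.round(d["at"]),round(d["confidence"],2),np.round(ray(c,d["at"],z if f is tip_of else .02),3)) for d in f(c,n)[:3]])
save(ims[0],"scene.png");save(ims[1],"side.png")
print(read_tcp_rot(),read_time_s(),np.round(camera_params("scene")["camera_from_world"],2))
E
```

```text
scene lifter call [(array([243., 259.]), 0.87, array([0.567, 0.013, 0.   ]))]
scene lifter call [(array([260., 288.]), 0.89, array([0.459, 0.027, 0.02 ]))]
scene ring call [(array([246., 255.]), 0.73, array([0.568, 0.006, 0.005]))]
scene ring call [(array([242., 252.]), 0.89, array([0.563, 0.014, 0.02 ]))]
scene round_post call [(array([340., 194.]), 0.79, array([ 0.671, -0.285,  0.   ])), (array([381., 207.]), 0.65, array([ 0.574, -0.333,  0.   ])), (array([340., 246.]), 0.56, array([ 0.505, -0.17 ,  0.   ]))]
scene round_post call [(array([342., 240.]), 0.95, array([ 0.498, -0.168,  0.02 ])), (array([385., 195.]), 0.91, array([ 0.587, -0.353,  0.02 ])), (array([340., 184.]), 0.52, array([ 0.683, -0.291,  0.02 ]))]
scene square_post call [(array([303., 221.]), 0.87, array([ 0.618, -0.151,  0.   ]))]
scene square_post call [(array([305., 210.]), 0.82, array([ 0.627, -0.161,  0.02 ]))]
side lifter call [(array([292., 270.]), 0.62, array([0.572, 0.003, 0.   ]))]
side lifter call [(array([338., 289.]), 0.89, array([0.463, 0.034, 0.02 ]))]
side ring call [(array([293., 271.]), 0.93, arra
[... 228 characters left out ...]
 -0.168, -0.   ])), (array([358., 194.]), 0.63, array([ 0.57 , -0.329,  0.   ])), (array([312., 194.]), 0.55, array([ 0.675, -0.281,  0.   ]))]
side round_post call [(array([356., 184.]), 0.84, array([ 0.581, -0.344,  0.02 ])), (array([366., 227.]), 0.75, array([ 0.487, -0.167,  0.02 ])), (array([310., 184.]), 0.56, array([ 0.685, -0.29 ,  0.02 ]))]
side square_post call [(array([310., 224.]), 0.86, array([ 0.614, -0.153, -0.   ]))]
side square_post call [(array([309., 216.]), 0.59, array([ 0.617, -0.154,  0.02 ]))]
[ 9.79582081e-01  2.01044635e-01  1.89637101e-05 -1.46759127e-05] 0.9 [[-0.53 -0.85  0.02  0.17]
 [-0.47  0.28 -0.84  0.36]
 [ 0.71 -0.45 -0.54  0.4 ]
 [ 0.    0.    0.    1.  ]]
```

View pics/scene.png

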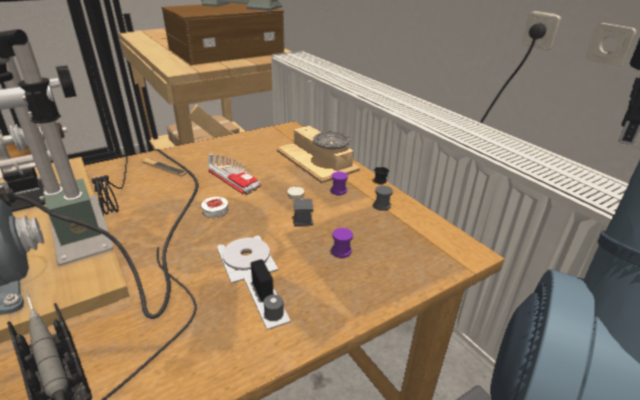

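View pics/side.png

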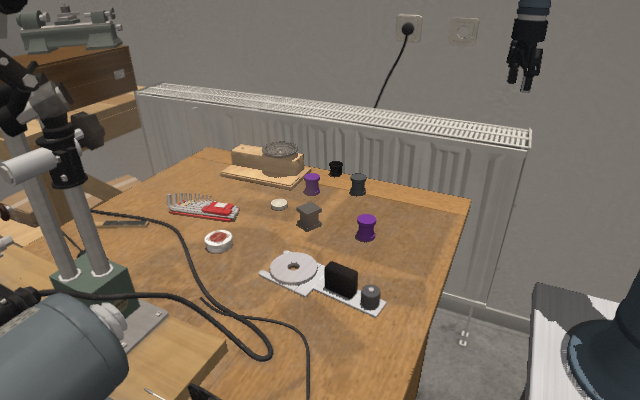

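Candidates for round_post in the scene picture: purple (342,242), purple (340,183), dark grey (383,198), and a small black thing (381,175) beyond it. The dark square one is at (303,212). The dark grey spool at (383,198) fits, as it is round, dark and not purple. The lifter has its ring at (246,252), grip at (262,280) and counterweight at (273,307). I'll confirm with an enlarged crop and check reach.

Run:
```python
from h import *
a=cv2.imread("pics/scene.png")[150:260,280:430];b=cv2.imread("pics/side.png")[145:255,260:410]
cv2.imwrite("pics/crop.png",np.hstack([cv2.resize(x,None,fx=2.6,fy=2.6,interpolation=cv2.INTER_CUBIC) for x in(a,b)]))
for c,l in(("scene",[((273,308),.02),((263,268),.055),((500,262),0),((430,213),0)]),("side",[((371,297),.02),((342,270),.055),((470,205),0),((400,188),0)])):
    for uv,z in l: print(c,uv,np.round(ray(c,uv,z),3))
from scipy.spatial.transform import Rotation as R
def q(h): return (R.from_euler('z',h)*R.from_euler('x',np.pi)).as_quat()
for h in(-.17,-.17+np.pi,-.17-np.pi):
    for s in((.465,.03,.25),(.465,.03,.035)):print(h,s,np.round(inverse_kinematics(s,q(h)),2))
for h in(0,-.4,-.8):
    for z in(.035,.2):
        s=(.572-.105*np.cos(h),-.331-.105*np.sin(h),z);k=inverse_kinematics(s,q(h));print(h,np.round(s,2),None if k is None else np.round(k,2))
```

```text
scene (273, 308) [0.408 0.029 0.02 ]
scene (263, 268) [0.466 0.017 0.055]
scene (500, 262) [ 0.304 -0.408  0.   ]
scene (430, 213) [ 0.498 -0.414  0.   ]
side (371, 297) [0.404 0.028 0.02 ]
side (342, 270) [0.46  0.024 0.055]
side (470, 205) [ 0.302 -0.393  0.   ]
side (400, 188) [ 0.482 -0.405 -0.   ]
-0.17 (0.465, 0.03, 0.25) [ 0.42  0.07 -0.58  2.    0.04  1.09 -1.93]
-0.17 (0.465, 0.03, 0.035) [ 0.25  0.41 -0.45  2.15  0.3   0.64 -2.15]
2.971592653589793 (0.465, 0.03, 0.25) [ 0.59  0.08 -0.77  1.99  0.06  1.09  1.2 ]
2.971592653589793 (0.465, 0.03, 0.035) [ 0.51  0.49 -0.74  2.14  0.51  0.69  0.82]
-3.311592653589793 (0.465, 0.03, 0.25) [ 0.59  0.08 -0.77  1.99  0.06  1.09  1.2 ]
-3.311592653589793 (0.465, 0.03, 0.035) [ 0.51  0.49 -0.74  2.14  0.51  0.69  0.82]
0 [ 0.47 -0.33  0.04] [ 0.58  0.52 -0.04  1.92  0.03  0.7  -1.05]
0 [ 0.47 -0.33  0.2 ] [ 0.59  0.29 -0.06  1.83  0.02  1.02 -1.04]
-0.4 [ 0.48 -0.29  0.04] [ 0.48  0.5  -0.01  1.96  0.01  0.68 -1.5 ]
-0.4 [ 0.48 -0.29  0.2 ] [ 0.52  0.26 -0.05  1.87  0.01  1.01 -1.51]
-0.8 [ 0.5  -0.26  0.04] [ 0.37  0.5   0.04  1.95 -0.03  0.69 -1.95]
-0.8 [ 0.5  -0.26  0.2 ] [ 0.42  0.27 -0.03  1.86  0.01  1.01 -1.98]
```

View pics/crop.png

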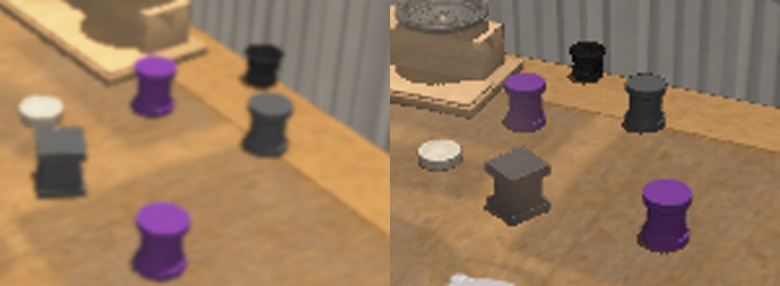

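The crop shows the dark grey spool with a round top (scene 383,198; side 357,184). The small black bobbin behind it is narrower and is a distractor. The square one is clearly square. Now I'll go over the post for a close look, then over the grip.

```bash
cat >> h.py <<'E'
from scipy.spatial.transform import Rotation as R
def q(h): return (R.from_euler('z',h)*R.from_euler('x',np.pi)).as_quat()
E
python3 - <<'E'
from h import *
print("black",ray("scene",(381,183),0),ray("side",(336,176),0))
def look(n,names):
    p=camera_params("wrist");im=read_camera("wrist");save(im,n+".png")
    np.save(n+".npy",p,allow_pickle=True)
    for nm,z in names:
        print(n,nm,[(np.round(d["at"]),round(d["confidence"],2),np.round(ray("wrist",d["at"],z,p),4)) for d in tip_of("wrist",nm)[:3]])
move_ptp((.48,-.30,.25),q(-.15)); look("w_post",[("round_post",0)])
move_ptp((.46,.022,.25),q(-.13)); look("w_lift",[("lifter",0),("ring",.005)])
print(read_time_s())
cv2.imwrite("pics/w.png",cv2.resize(np.vstack([cv2.imread(f"pics/{n}.png") for n in("w_post","w_lift")]),(480,600)))
E
```

```text
black [ 0.66142677 -0.40603292  0.        ] [ 0.66192081 -0.39912532  0.        ]
w_post round_post [(array([194., 178.]), 0.73, array([ 0.4879, -0.1617,  0.    ])), (array([347.,  67.]), 0.6, array([ 0.5744, -0.3388,  0.    ]))]
w_lift lifter []
w_lift ring [(array([327.,  55.]), 0.73, array([0.57  , 0.0029, 0.005 ]))]
3.7667
```

View pics/w.png

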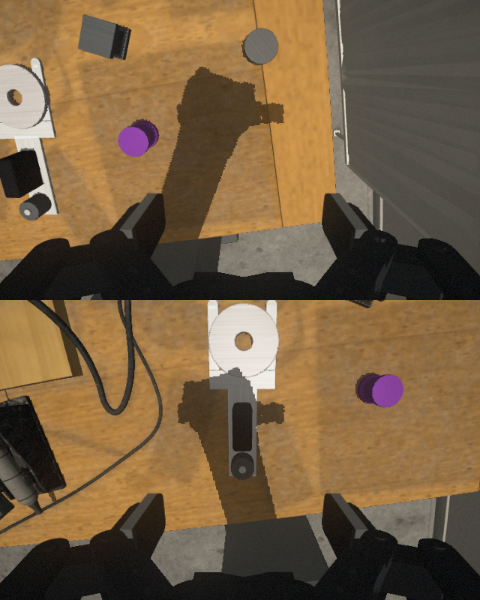

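Run:
```python
from h import *
P={n:np.load(n+".npy",allow_pickle=True).item() for n in("w_post","w_lift")}
im=cv2.imread("pics/w_post.png");hsv=cv2.cvtColor(im,cv2.COLOR_BGR2HSV)
def blobs(m,lo,hi,box):
    x0,y0,x1,y1=box;k=np.zeros_like(m);k[y0:y1,x0:x1]=m[y0:y1,x0:x1]
    return [c for c in cv2.findContours(k,cv2.RETR_LIST,cv2.CHAIN_APPROX_NONE)[0] if lo<cv2.contourArea(c)<hi]
m=((hsv[...,1]<60)&(hsv[...,2]<160)).astype(np.uint8)
for c in blobs(m,300,6000,(300,20,400,110)):
    e=cv2.fitEllipse(c);print("post",e,ray("wrist",e[0],.045,P["w_post"]))
im2=cv2.imread("pics/w_lift.png");h2=cv2.cvtColor(im2,cv2.COLOR_BGR2HSV);p=P["w_lift"]
b=(h2[...,2]<45).astype(np.uint8)
for c in blobs(b,200,9000,(290,120,360,250)):
    r=cv2.minAreaRect(c);bx=cv2.boxPoints(r);print("dark",cv2.contourArea(c),r)
    print(np.round([ray("wrist",x,.055,p)[:2] for x in bx],4).tolist(),ray("wrist",r[0],.055,p)[:2])
s=((h2[...,1]>70)).astype(np.uint8)
for c in blobs(s,100,2000,(300,30,350,80)):
    e=cv2.fitEllipse(c);print("hole",e,ray("wrist",e[0],.009,p))
w=(h2[...,1]<40)&(h2[...,2]>120)
for row in(100,105,110,113):
    x=np.nonzero(w[row,240:420])[0]+240;print(row,x.min(),x.max(),ray("wrist",(x.min(),row),.005,p)[:2],ray("wrist",(x.max(),row),.005,p)[:2])
crop=np.hstack([cv2.resize(im2[0:250,250:400],(360,600)),cv2.resize(im[0:125,280:430],(440,367))] if 0 else [cv2.resize(im2[0:250,250:400],(360,600)),cv2.resize(im[0:200,275:420],(435,600))])
cv2.imwrite("pics/c2.png",crop)
```

```text
post ((347.6311340332031, 61.213661193847656), (43.47544479370117, 46.871829986572266), 10.922809600830078) [ 0.57603472 -0.33719041  0.045     ]
dark 1516.5 ((322.5, 169.0), (64.0, 25.0), 90.0)
[[0.4987, 0.0275], [0.4958, 0.0057], [0.4376, 0.013], [0.4407, 0.0359]] [0.46888653 0.02044971]
hole ((324.52679443359375, 55.0101203918457), (21.53607749938965, 22.92941665649414), 175.3533477783203) [0.56953477 0.00511465 0.009     ]
100 279 366 [0.53410476 0.05551268] [ 0.52262657 -0.03021881]
105 328 366 [0.52275906 0.00787111] [ 0.51780462 -0.02971228]
110 333 366 [0.51726695 0.00354841] [ 0.51295247 -0.02920354]
113 333 366 [0.5143519  0.00392076] [ 0.51002642 -0.02889722]
```

View pics/c2.png

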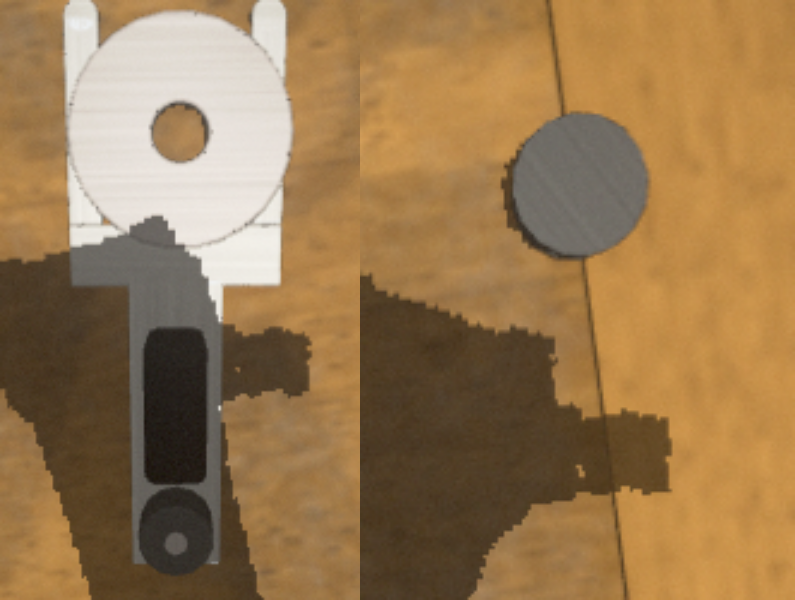

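The dark grey post is round from above, top centre at (348,61) in the wrist picture. The ring hole is at (324.5,55) and the block top centre at (323,169). The table edge and the radiator are near the post, so I'll check that margin, then grasp.

Run:
```python
from h import *
P={n:np.load(n+".npy",allow_pickle=True).item() for n in("w_post","w_lift")}
for uv in((430,27),(447,293),(455,40),(460,200)):print(uv,ray("wrist",uv,0,P["w_post"]),ray("wrist",uv,.1,P["w_post"])[:2])
p=P["w_lift"];a=ray("wrist",(322.9,7),.005,p);b=ray("wrist",(323.3,234),.005,p)
h=np.arctan2(*(a-b)[1::-1]);print("heading",h,"gap end",ray("wrist",(323,93.7),.005,p))
g=np.array([.4685,.0203]);print("line y at g",b[1]+(g[0]-b[0])*np.tan(h))
g[1]=(g[1]+b[1]+(g[0]-b[0])*np.tan(h))/2
move_ptp((*g,.12),q(h));movel((*g,.036),speed=.06)
print(read_eef_pos(),read_ft_force())
move_gripper(.0,60);print(read_finger_gap(),read_grasp_force(),read_ft_force(),read_time_s())
np.save("g.npy",[*g,h])
```

```text
(430, 27) [ 0.5995394  -0.42388781  0.        ] [ 0.58610395 -0.39405317]
(447, 293) [ 0.30753918 -0.42262883  0.        ] [ 0.37229858 -0.39313134]
(455, 40) [ 0.58434897 -0.44732531  0.        ] [ 0.57498138 -0.41121434]
(460, 200) [ 0.42038265 -0.44291487  0.        ] [ 0.45492365 -0.40798497]
heading -0.1320854677840737 gap end [0.53422418 0.01135518 0.005     ]
line y at g 0.0200415723171686
[0.46890538 0.02022238 0.03639147] [ 0.28034329 -0.25248067 -0.08550896]
0.023282950487859198 59.95741903781891 [0.420845   0.99918602 1.9345803 ] 6.4917
```

```bash
cat >> h.py <<'E'
def hole(n,z):
    p=camera_params("wrist");im=read_camera("wrist");save(im,n+".png")
    hs=cv2.cvtColor(im,cv2.COLOR_RGB2HSV)
    m=((hs[...,1]>70)|(hs[...,2]<150)).astype(np.uint8); m[:10]=0
    o=[]
    for c in cv2.findContours(m,cv2.RETR_LIST,cv2.CHAIN_APPROX_NONE)[0]:
        if 100<cv2.contourArea(c)<2500:
            e=cv2.fitEllipse(c)
            if e[1][0]/e[1][1]>.8: o.append((np.round(e[0]).tolist(),np.round(e[1]).tolist(),ray("wrist",e[0],z,p)))
    return o
E
python3 - <<'E'
from h import *
gx,gy,h=np.load("g.npy");movel((gx,gy,.046),speed=.03);print(read_ft_force(),read_ft_torque());movel((gx,gy,.146),speed=.08);pause(.3)
print(read_ft_force(),read_ft_torque(),read_finger_gap(),read_eef_pos(),read_tcp_rot(),q(h))
for r in hole("w_up",.123):print(r)
save(read_camera("side"),"side_up.png");print(read_time_s())
a=cv2.imread("pics/w_up.png")[:330,170:480];b=cv2.imread("pics/side_up.png")[150:320,220:420]
cv2.imwrite("pics/up.png",np.hstack([cv2.resize(a,(310,330)),cv2.resize(b,(388,330))]))
E
```

```text
[ 0.50689632  0.47785835 -5.19868144] [0.01859868 0.08300796 0.01439676]
[-0.29859932  0.39372169 -4.64857635] [-0.00886423  0.10703456 -0.00550266] 0.023047617266311642 [0.4683067  0.0201765  0.14571419] [ 9.97821970e-01 -6.59637581e-02 -3.13703302e-04  3.64488984e-06] [ 9.97819971e-01 -6.59947352e-02 -4.04101206e-18  6.10988517e-17]
8.775
```

View pics/up.png

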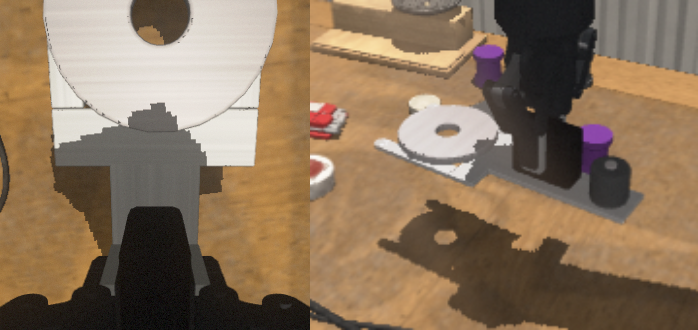

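The lifter hangs level with the ring undisturbed. The ring hole is at about (330,15) in the wrist picture. Next I'll carry it to above the post.

Run:
```python
from h import *
print("ring now",ray("wrist",(330,15),.123))
gx,gy,h=np.load("g.npy")
rel=R.from_euler('z',-h).as_matrix()[:2,:2]@np.array([.5695-gx,.0051-gy]);print("rel",rel)
H=-.2;post=np.array([.576,-.337])
t=post-R.from_euler('z',H).as_matrix()[:2,:2]@rel;print("target",t)
np.save("t.npy",[*t,H])
movel((*t,.146),q(H),speed=.1);pause(.3)
print(read_eef_pos(),read_ft_force(),read_ft_torque(),read_time_s())
ims=[]
from itertools import chain
th=np.linspace(0,2*np.pi,60)
for c in("scene","side"):
    im=read_camera(c).copy();save(im,c+"_ov.png")
    for r,z,col in((.045,.123,(255,0,0)),(.02,.045,(0,255,0))):
        P=np.c_[post[0]+r*np.cos(th),post[1]+r*np.sin(th),0*th+z]
        cv2.polylines(im,[np.round(proj(c,P)*8).astype(int)],True,col,1,cv2.LINE_AA,3)
    u=proj(c,[[*post,.08]])[0].astype(int);k=im[max(u[1]-60,0):u[1]+60,u[0]-65:u[0]+65]
    ims.append(cv2.resize(k,(390,360),interpolation=cv2.INTER_NEAREST))
save(np.hstack(ims),"ov.png")
```

```text
ring now [0.56807127 0.00449472 0.123     ]
rel [ 0.10210508 -0.00163764]
target [ 0.47625557 -0.31510986]
[ 0.47630096 -0.31503943  0.14603181] [ 0.44628644 -0.50492266 -4.67363756] [-0.0244755   0.04703475  0.01307296] 12.575
```

View pics/ov.png

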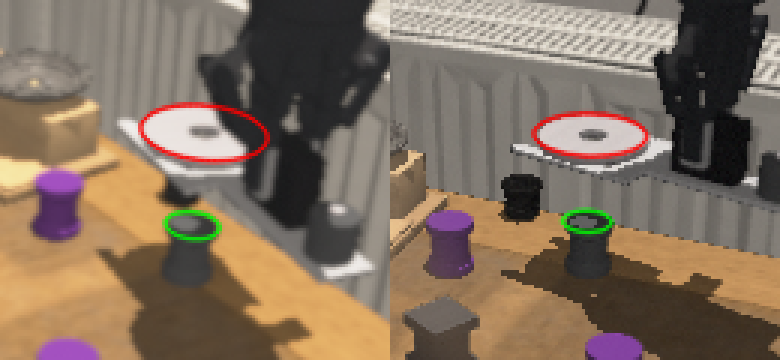

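Both overlays fit: ring outline at (592,135) and post top at (588,221) in the side half. Lowering until the ring is taken over by the post, then a check.

Run:
```python
from h import *
x,y,H=np.load("t.npy")
movel((x,y,.085),q(H),speed=.08);movel((x,y,.062),speed=.025);pause(.2)
print(read_eef_pos(),read_ft_force(),read_ft_torque(),read_time_s())
post=(.576,-.337);th=np.linspace(0,2*np.pi,60);ims=[]
for c in("scene","side"):
    im=read_camera(c).copy()
    for r,z in((.045,.053),):
        P=np.c_[post[0]+r*np.cos(th),post[1]+r*np.sin(th),0*th+z]
        cv2.polylines(im,[np.round(proj(c,P)*8).astype(int)],True,(255,0,0),1,cv2.LINE_AA,3)
    u=proj(c,[[*post,.04]])[0].astype(int);ims.append(cv2.resize(im[u[1]-40:u[1]+40,u[0]-45:u[0]+45],(390,347),interpolation=cv2.INTER_NEAREST))
save(np.hstack(ims),"mid.png")
```

```text
[ 0.4764181  -0.31519484  0.06219792] [-0.21638286  0.25684553 -3.63404565] [-0.01184385 -0.12071775 -0.03916236] 14.85
```

View pics/mid.png

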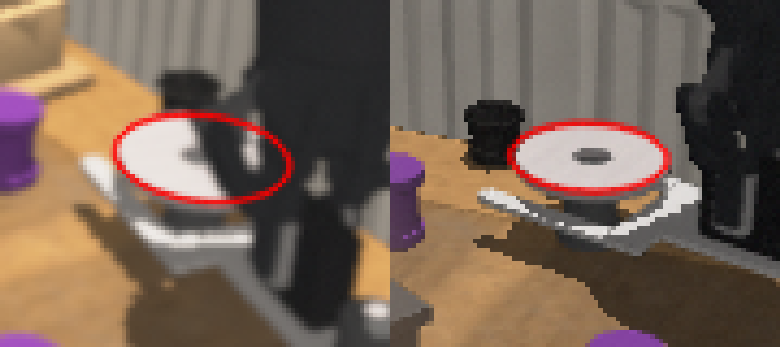

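The ring sits flat on the post (side half, 590,157) with the fork below it. Continuing to the table, then letting go.

Run:
```python
from h import *
x,y,H=np.load("t.npy")
movel((x,y,.040),q(H),speed=.03);f0=read_ft_force()[2];z=.040
while z>.033:
    z-=.0008;movel((x,y,z),speed=.02);f=read_ft_force()[2]
    if f-f0>6:break
print(z,f0,f,read_ft_torque(),read_eef_pos(),read_time_s())
pause(.2);move_gripper(.05,20);pause(.2);move_gripper(.085)
print(read_ft_force(),read_time_s())
movel((x,y,.15),speed=.08)
movel((x-.03,y+.06,.25),speed=.15);pause(.3);print(read_time_s())
p=camera_params("wrist");w=read_camera("wrist");s=read_camera("side")
save(np.hstack([cv2.resize(w[:300,170:570],(440,330)),cv2.resize(s[140:270,290:430],(355,330))]),"end.png")
save(w,"wend.png")
```

```text
0.03519999999999999 -3.139992670974018 6.797101695152943 [ 0.31720053  0.49278403 -0.03608245] [ 0.47646265 -0.31522637  0.03630722] 17.3333
[ 0.51182684 -0.06001298 -0.02747517] 18.55
21.3833
```

View pics/end.png

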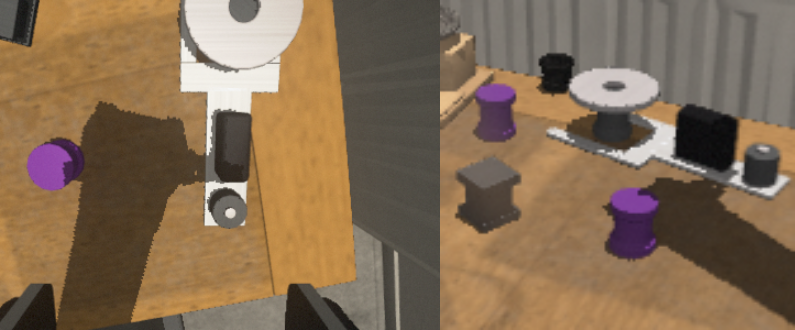

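The lifter lies flat on the table. The ring lies flat and central on the round post (side half, 615,88), and the gripper is clear of everything.

```bash
python3 -c "
from bench import *
print(sign_off())"
```

```text
the job is handed in; nothing more can be done
None
```

The job is handed in at about 21 s: in the last pictures the ring lies flat and central on the round post, the lifter lies flat on the table and was let go only there, and the gripper is clear.

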